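# Close the open side of the pouring slab

### The job

Get the marble slab ready for a resin pour: one of its two long sides already has a dam bar, the other is still open. Take the spare aluminium bar from its sloping rest and stand it on the table along whichever long side is open, red seal towards the slab and centred so that it covers the side from end to end, press it home against the slab with a light but definite push held for a moment (5 to 10 newtons, no harder), and let go with the seal flush along the whole edge. Do not shift the slab or the bar already fitted, and leave everything else where it stands.

Things in the scene. Friction and masses are not known exactly. Their poses are not given: they have to be found in the camera images.
- slab: loose marble slab (2.5 kg), 140 mm along its x, 220 along y, 20 thick, with a wooden rail on each short side (12 thick, 140 long, 30 high, part of it). Origin: centre of underside. Long sides: the faces at x = -70 and +70 mm, 244 mm long with the rails. One has the dark bar against it; the other is open, flat white drip paper on the table below it. Which is which varies
- fitted_bar: dark steel dam bar that already stands along one long side of the slab, loose: 24 mm wide along its x, 264 mm long along its y, 22 mm high, with a 12 mm wide grip rib (200 mm long) along the middle of its top, up to 52 mm. Origin: centre of the underside
- bar: spare aluminium dam bar (0.35 kg), lying tilted 0.5 rad on the blue rest, +x side low: 24 mm wide along its x, 264 along y, base 22 high. Face x = -12 mm: red rubber seal; face x = +12 mm: bare. On top a steel rib to hold it by, 12 wide, 200 long, from 22 to 52 mm height, clamped in slots: up to 5 mm off the bar's middle along x, differently each time. Origin: centre of underside
- rest: blue sloping rest, fixed to the table, 60 mm by 200 mm; its top slopes down by 0.5 rad towards its +x side, where a ledge stands 10 mm above the slope; the spare bar lies along it (along its y) with its base flat on the slope. Origin: centre of the underside
- seal_mid (a point): middle of the bar's red seal face: x = -12 mm, y = 0, 10 mm above its underside
- seal_a (a point): point on the red seal face 110 mm from its middle towards the bar's +y end, 10 mm above its underside
- seal_b (a point): point on the red seal face 110 mm from its middle towards the bar's -y end, 10 mm above its underside
- jar_teal: bystander, to be left alone: teal-labelled pigment jar with a white cap, 54 mm across, 55 mm high. Origin: centre of its underside
- jar_orange: bystander, to be left alone: orange-labelled pigment jar with a white cap, 54 mm across, 55 mm high. Origin: centre of its underside
- jar_green: bystander, to be left alone: green-labelled pigment jar with a black cap, 64 mm across, 45 mm high. Origin: centre of its underside
- red_cup: bystander, to be left alone: red plastic cup, 84 mm across the rim, 110 mm high. Origin: centre of its underside
- stick_cup: bystander, to be left alone: white cup with wooden stir sticks standing in it, 70 mm across, 150 mm high with the sticks. Origin: centre of its underside
- mix_pot: bystander, to be left alone: small black mixing pot, 44 mm across, 40 mm high. Origin: centre of its underside

How it is judged (in metres and radians):
On the way:
1. the spare bar, its seal flush with the open long side, is pressed against the slab with more than 4 N for 0.3 s (((x of fitted_bar in the frame of slab below 0 m and x of seal_a in the frame of slab between 0.0675 and 0.0725 m and x of seal_b in the frame of slab between 0.0675 and 0.0725 m) or (x of fitted_bar in the frame of slab above 0 m and x of seal_a in the frame of slab between -0.0725 and -0.0675 m and x of seal_b in the frame of slab between -0.0725 and -0.0675 m)) and contact force between bar and slab above 4 N), for 0.3 s.
At the end, for the whole second after the job is handed in: the spare bar stands upright on the table (within 4 mm, 0.05 rad), at rest along the side that was open: both seal points within 2.5 mm of the slab's face, its middle within 10 mm of the side's middle; slab within 6 mm and fitted bar within 8 mm of their starts (((x of fitted_bar in the frame of slab below 0 m and x of seal_a in the frame of slab between 0.0675 and 0.0725 m and x of seal_b in the frame of slab between 0.0675 and 0.0725 m) or (x of fitted_bar in the frame of slab above 0 m and x of seal_a in the frame of slab between -0.0725 and -0.0675 m and x of seal_b in the frame of slab between -0.0725 and -0.0675 m)) and y of seal_mid in the frame of slab between -0.01 and 0.01 m and height (world z) of bar below 0.004 m and angle between bar's own z axis and vertical below 0.05 rad and linear speed of each of bar, slab below 0.01 m/s and distance of slab from where it was at the start of the episode below 0.006 m and distance of fitted_bar from where it was at the start of the episode below 0.008 m); the robot touches nothing.
It fails at once if the slab is shifted by more than 6 mm (distance of slab from where it was at the start of the episode above 0.006 m).
It fails at once if the fitted bar is shifted by more than 8 mm (distance of fitted_bar from where it was at the start of the episode above 0.008 m).
It fails at once if the spare bar is pressed on the slab with more than 15 N (contact force between bar and slab above 15 N).
It fails at once if a bystander is shifted by more than 15 mm (distance of any of jar_teal, jar_orange, jar_green, red_cup, stick_cup, mix_pot from where it was at the start of the episode above 0.015 m).
It also fails if it takes over 40 s, if anything falls off the work surface, if the arm or the gripper's body presses on something with over 40 N, if the wrist force passes 120 N, or if a joint passes its speed limit or range.

### The arm

A 6-joint arm with a two-finger parallel gripper is mounted at the origin on the work surface. World frame = base frame: x ahead of the robot, y to its left, z up, the work surface at z = 0. Lengths are in mm, angles in degrees, forces in N, time in s.
With the tool pointing down it reaches from about 300 to 850 mm from the base axis. Payload 4.2 kg.
Tool frame: the origin (TCP) lies midway between the tips of the shut fingers; the grasp point (between the pads) lies 19 mm behind it; z points along the fingers, y is the line along which they close (so a half turn about z gives the same grasp; the last joint's range is limited). The gripper opens to 91 mm and grips with 3 to 60 N. Pads are 32 mm wide; open, the fingers measure 118 mm over their backs; the gripper's body (76 mm by 178 mm) begins 60 mm behind the grasp point.
Start: joints at [-73.682, 18.312, 89.639, -0, 72.044, -1.146], TCP at [172.562, -548.512, 213.976] pointing down, gripper open.
Joint ranges: [-177.97, 177.97], [-48.28, 115.42], [12.27, 149.76], [-77.06, 257.06], [2.81, 150.46], [-146.56, 146.56]. Speed limits (degrees/s): [147.25, 147.25, 180, 180, 180, 180].

### API

Orientations are given as [roll, pitch, yaw] about the fixed x, y, z axes, in that order (R = Rz(yaw) Ry(pitch) Rx(roll)).
In Python, from workcell import env gives the robot as it stands.
- The arm moves only by the tool send_rows, never from a script. Its argument "steps" is a list that holds one entry, the list of rows, each a list of 5 numbers: the shift along the tool's x, y, z scaled (see below), then the turn about the tool's z scaled (see below), then the opening, from 0 (shut) to 1 (fully open). In form: [[[dx, dy, dz, yaw, fingers], ...]]. A call has 1 to 5 rows; each row shifts and turns the commanded pose from where the row before left it, along the tool's axes as they then stand; what a row does not reach is not made up. The controller multiplies each number of a shift by 0.04 m and each number of a turn by 0.12 rad. A row lasts 1/12 s, in which the tool goes at most 41.7 mm and 7.16 degrees, less where a joint would pass 70% of its speed; a pose out of reach is approached as far as the arm can. A call with a number of a shift or a turn outside -1 to 1 is refused whole. A call with a gripper value outside its range is refused whole. The fingers move at their own pace and stop on an object; "squeeze" is the grip in N (left out, the last holds). Time passes only in rows, so rows that do not move let the fingers close. It gives the time, the measured TCP pose, the force, the opening and the grip force at its end, in the units of the state.
- env.state(): the state, without advancing time (a new reading comes with each control period).
- env.grab_frame(name): name is "scene" or "top"; returns a dict with "pixels" (400x640x3 uint8, red, green, blue), "depth" (400x640 float32, mm along the optical axis (not along the pixel's ray), 0 where there is no reading), "intrinsics" (3x3 intrinsics, pixels), "cam_to_world" (4x4, takes a point from camera to world coordinates). Camera axes: x right, y down, z forward; pixel columns grow to the right and rows downward; lengths in mm; the calibration is good to about 2 mm. A picture is of the moment at which its call begins.
- env.job_done(): hands the job in; it is judged then, once.
The state is a dict: "time_s": time; "qpos": joint angles; "qvel": joint speeds; "effort": joint torques, N m; "ee_pos": TCP position; "ee_rot": TCP orientation; "force": force on the tool from outside, world axes, zero at the start; "torque": the same for the moment, N m; "gripper_width": finger opening in mm; "gripper_force": force on a finger pad.
Only numpy, scipy, OpenCV 4.12 (cv2) and the standard library are available. Lean on these libraries where they do the work, as an engineer would, in place of code of your own. Each camera call takes 0.05 s, during which the arm holds its last target. There are 200 camera calls.

## Working session

There is one attempt and no reset: what is moved stays moved. The work goes in short steps, Python scripts to look and compute and a tool call to move; the robot and the scene stay as the last step left them, time stands still between calls to the robot, and variables do not carry over. Pictures are saved under pics/ and viewed, at most 10 in all, crops included, and the job is handed in when it is done.

Besides the shell and the picture viewer there is one more tool, called after "Emit:" in YAML: its name, and indented under it one key for each argument. send_rows: Moves the arm, as the interface text tells. Shifts and turns lie within -1 to 1; 1 stands for 0.04 m of shift or 0.12 rad of turn. Its arguments: {"type":"object","properties":{"steps":{"type":"array"},"squeeze":{"type":"number"}},"required":["steps"]}

```bash
mkdir -p pics; python3 - <<'E'
from workcell import env
import cv2,numpy as np
for n in("scene","top"):
    f=env.grab_frame(n); cv2.imwrite(f"pics/{n}0.png",f["pixels"][...,::-1]); np.savez(f"{n}0.npz",**f)
    print(n,f["intrinsics"].round(1).tolist(),f["cam_to_world"].round(3).tolist())
print(env.state())
E
```

```text
scene [[450.0, 0.0, 318.7], [0.0, 450.0, 197.2], [0.0, 0.0, 1.0]] [[-0.824, 0.413, -0.387, 1000.675], [0.566, 0.62, -0.543, 618.882], [0.016, -0.667, -0.745, 921.916], [0.0, 0.0, 0.0, 1.0]]
top [[472.5, 0.0, 320.7], [0.0, 472.5, 200.7], [0.0, 0.0, 1.0]] [[0.013, -0.982, 0.189, 293.988], [-1.0, -0.015, -0.012, -13.226], [0.015, -0.189, -0.982, 1341.177], [0.0, 0.0, 0.0, 1.0]]
{'time_s': 0.1, 'qpos': array([-7.36811542e+01,  1.83476501e+01,  8.96988072e+01, -1.00439315e-03,
        7.20438635e+01, -1.14703686e+00]), 'qvel': array([ 0.07606608, -0.11005849, -0.07734219,  0.00442478, -0.02408566,
        0.10527098]), 'effort': array([ 2.90507487e-04, -4.13332558e+01, -2.32508701e+01,  7.28284079e-02,
        4.21191263e-02, -5.82804614e-05]), 'ee_pos': array([ 172.43832199, -548.06595235,  213.21176779]), 'ee_rot': array([-1.79909678e+02, -8.53269807e-04,  1.74661924e+01]), 'force': array([ 1.19663682, -0.24685851, -0.31148436]), 'torque': array([-0.02833318, -0.00325525, -0.00794131]), 'gripper_force': 0.0, 'gripper_width': 91.47193183684945}
```

View pics/scene0.png

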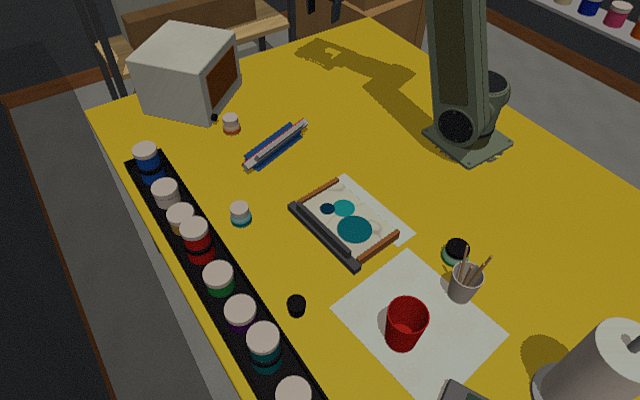

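View pics/top0.png

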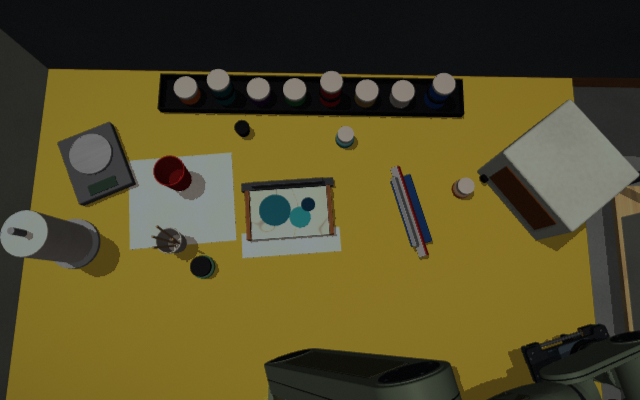

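The top view shows the slab at about (290,212), with the dark bar on its upper edge at (288,184), so the robot side (paper at y≈243) is open. The spare bar is at about (410,212) with the red seal on its right (uphill) side. I'll measure these next.

```bash
cat > h.py <<'E'
import numpy as np,cv2
def cloud(f):
    K,T=f["intrinsics"],f["cam_to_world"]; v,u=np.mgrid[:400,:640]; d=f["depth"]
    P=np.stack([(u-K[0,2])/K[0,0]*d,(v-K[1,2])/K[1,1]*d,d],-1)
    return P@T[:3,:3].T+T[:3,3]
def ray(f,uv,z):
    K,T=f["intrinsics"],f["cam_to_world"]; uv=np.atleast_2d(uv).astype(float)
    r=np.c_[(uv[:,0]-K[0,2])/K[0,0],(uv[:,1]-K[1,2])/K[1,1],np.ones(len(uv))]@T[:3,:3].T
    return T[:3,3]+r*((z-T[2,3])/r[:,2])[:,None]
E
python3 - <<'E'
import numpy as np,cv2
from h import *
for n in("top","scene"):
    f=dict(np.load(n+"0.npz")); P=cloud(f); hsv=cv2.cvtColor(f["pixels"],cv2.COLOR_RGB2HSV); H,S,V=cv2.split(hsv)
    ok=f["depth"]>0
    brown=(((H<16)&(S>110)&(V>60)&(V<190)).astype(np.uint8))
    reg=(P[...,0]>200)&(P[...,0]<650)&(P[...,1]>-350)&(P[...,1]<250)&(P[...,2]<80)&ok
    def show(name,m,z):
        k,l,st,_=cv2.connectedComponentsWithStats((m&reg).astype(np.uint8))
        for i in range(1,k):
            if st[i,4]<25: continue
            q=P[l==i]; c=np.argwhere(l==i)[:,::-1]; r=cv2.minAreaRect(ray(f,c,z)[:,:2].astype(np.float32))
            print(n,name,st[i],"med",np.median(q,0).round(1),"z95",np.percentile(q[:,2],95).round(1),"rect",np.round(np.r_[r[0],r[1],r[2]],1))
    show("brown",brown>0,30)
    show("tall",(P[...,2]>34),52)
    show("blue",(H>100)&(H<128)&(S>110),15)
    show("red",((H<6)|(H>172))&(S>130),25)
    print(n,"table z",np.median(P[reg&(H>20)&(H<32)&(S>120)][:,2]))
a=cv2.imread("pics/top0.png")[140:290,225:455]; b=cv2.imread("pics/scene0.png")[105:280,230:430]
c=np.hstack([cv2.resize(a,None,fx=2,fy=2,interpolation=2),cv2.resize(b,(340,300),interpolation=2)]); cv2.imwrite("pics/crop1.png",cv2.convertScaleAbs(c,alpha=1.4))
E
```

```text
top brown [397 166  32  89 217] med [ 516.5 -288.    39.2] z95 45.2 rect [ 526.3 -288.9  263.9    8.8   16.8]
top brown [326 185   8  49 182] med [523.4 -56.   29.9] z95 33.8 rect [524.1 -55.3 138.1  10.5   5.1]
top brown [245 191   6  49 181] med [502.2 175.3  29.8] z95 34.4 rect [503.2 175.4 137.2  10.2   5.1]
top tall [ 390  166   38   91 1027] med [ 515.3 -270.1   44.6] z95 66.0 rect [ 519.  -270.1  260.9   35.    16.8]
top tall [251 177  71  11 393] med [595.   68.4  50.9] z95 55.7 rect [594.1  67.8  16.7 196.7   5. ]
top tall [411 182   7  19  33] med [ 574.8 -293.5   35.1] z95 38.1 rect [ 574.7 -289.1   52.2    8.9   14.4]
top blue [404 175  28  68 482] med [ 528.3 -302.7   30. ] z95 36.1 rect [ 533.2 -305.6  199.4   20.    16.9]
top blue [396 197  16  49  49] med [ 496.8 -269.5    2.3] z95 7.7 rect [ 495.2 -266.2  142.9    2.6   16.8]
top blue [302 198  13  13 126] med [538.2   6.2  20.4] z95 25.6 rect [539.4   6.1  34.8  34.3   0.9]
top red [397 166  31  89 201] med [ 522.  -287.9   38.4] z95 45.1 rect [ 527.5 -289.7  264.1    6.5   17.1]
top table z -0.25790246705037134
sce
[... 188 characters left out ...]
1.7  21.4   4.8]
scene tall [242 118  66  51 578] med [ 539.9 -254.6   50. ] z95 66.8 rect [ 527.1 -262.   264.7   31.3   17.3]
scene tall [274 123  16  11  28] med [ 473.  -323.3   35.3] z95 37.8 rect [ 482.6 -303.9   63.6   10.9   15.9]
scene tall [296 201  55  57 557] med [596.8  77.2  50.9] z95 54.5 rect [599.7  72.3  22.  208.3   4.9]
scene blue [244 122  48  38 249] med [ 536.6 -301.7   32.1] z95 36.4 rect [ 524.7 -319.9  210.    17.5   16.6]
scene blue [253 131  49  40 366] med [ 525.8 -264.3    5.7] z95 23.3 rect [ 519.1 -262.1  210.1   24.4   16.9]
scene blue [321 203  13  11  83] med [537.5   6.8  20.9] z95 23.9 rect [532.7   2.2  35.   31.9  55.3]
scene table z 0.43899761080751887
```

View pics/crop1.png

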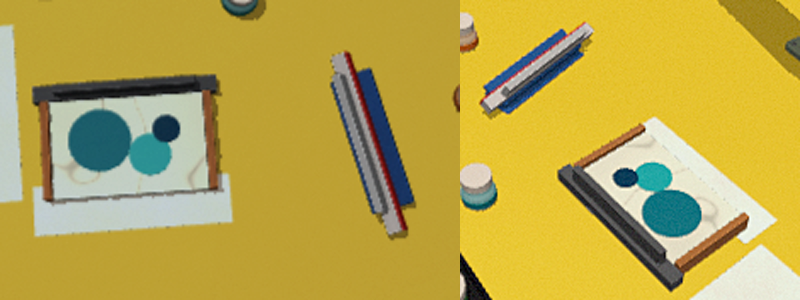

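```bash
python3 - <<'E'
import numpy as np,cv2
from h import *
a=np.deg2rad(16.8); s_=np.array([np.cos(a),np.sin(a)]); t_=np.array([-np.sin(a),np.cos(a)])
c=np.array([520,-275])
for n in("top","scene"):
    f=dict(np.load(n+"0.npz")); P=cloud(f); px=f["pixels"].astype(int)
    q=P[...,:2]-c; s=q@s_; t=q@t_
    base=(abs(s)<85)&(f["depth"]>0)&(P[...,2]<90)
    print(n)
    for b in np.arange(-60,40,3):
        m=base&(t>=b)&(t<b+3)
        if m.sum()>8: print(b+1.5,m.sum(),np.round(np.percentile(P[m][:,2],[20,50,80]),0),np.median(px[m],0))
    m=base&(P[...,2]>20); m2=(f["depth"]>0)&(P[...,2]>22)&(abs(t)<45)&(abs(s)<160)
    print("s extent",np.percentile(s[m2],[0.5,1,50,99,99.5]).round(1))
E
```

```text
top
-58.5 65 [-3. -1.  1.] [135. 114.  36.]
-55.5 53 [-3. -1.  2.] [135. 114.  36.]
-52.5 65 [-3. -1.  1.] [130. 111.  36.]
-49.5 38 [-3.  1.  3.] [123.5 104.5  38. ]
-40.5 18 [29. 31. 32.] [37.  40.  37.5]
-37.5 51 [32. 34. 35.] [19. 38. 68.]
-34.5 80 [31. 33. 36.] [17. 37. 70.]
-31.5 68 [27. 31. 34.] [17. 37. 69.]
-28.5 68 [27. 30. 33.] [17. 37. 69.]
-25.5 77 [26. 27. 30.] [17. 36. 68.]
-22.5 65 [24. 26. 29.] [20. 35. 65.]
-19.5 42 [25. 27. 29.] [34.5 21.  38. ]
-16.5 34 [30. 32. 34.] [59.  9.  9.]
-13.5 36 [36. 37. 39.] [67. 10.  8.]
-10.5 66 [38. 41. 43.] [94.  24.  22.5]
-7.5 47 [40. 41. 44.] [99. 65. 63.]
-4.5 75 [39. 42. 44.] [113. 109. 107.]
-1.5 67 [38. 41. 43.] [105. 101.  99.]
1.5 37 [41. 43. 44.] [67. 66. 66.]
4.5 33 [46. 47. 51.] [52. 52. 53.]
7.5 36 [52. 54. 56.] [52. 52. 52.]
10.5 58 [ 2. 58. 61.] [55. 56. 61.]
13.5 110 [ 1.  6. 65.] [47.5 55.  70. ]
16.5 152 [-1. 61. 65.] [98. 98. 96.]
19.5 130 [-1. 59. 63.] [100. 100.  96.]
22.5 124 [-1. 58. 62.] [100.  100.5  90. ]
25.5 77 [-2.  0.  7.] [135. 115.  37.]
28.5 58 [-2.  0.  2.] [135. 115.  36.]
31.5 62 [-2. -1.  2.] [1
[... 432 characters left out ...]
 [40. 41. 43.] [136.  65.  62.]
-7.5 28 [42. 43. 44.] [143.   87.5  79. ]
-4.5 20 [43. 44. 45.] [149.  119.  110.5]
1.5 18 [2. 2. 3.] [20.  37.5 62. ]
4.5 59 [3. 5. 9.] [19. 38. 63.]
7.5 117 [ 4. 20. 23.] [21. 42. 66.]
10.5 128 [ 3. 20. 32.] [22. 48. 66.]
13.5 97 [ 3. 22. 42.] [59. 60. 84.]
16.5 114 [ 1.  6. 64.] [129.  109.5  67.5]
19.5 122 [ 1. 61. 65.] [133.  131.5 124. ]
22.5 110 [ 1. 58. 63.] [135.5 132.5  64. ]
25.5 73 [-0.  3. 62.] [163. 137.  39.]
28.5 43 [-1.  1.  3.] [164. 139.  33.]
31.5 37 [-1.  0.  2.] [164. 139.  33.]
34.5 44 [-1.  0.  2.] [164. 139.  33.]
37.5 35 [-1.  0.  1.] [164. 139.  33.]
40.5 39 [-2.  1.  2.] [164. 139.  33.]
s extent [-129.5 -126.9   19.6  131.8  132.4]
```

Emit:
send_rows:
  steps:
    - [[0.65,-0.24,0,0,1],[0.65,-0.24,0,0,1],[0.65,-0.24,0,0,1],[0.65,-0.24,0,0,1],[0.65,-0.24,0,0,1]]

```text
time_s: 0.52
ee_pos: [282.8, -462.6, 213.5]
ee_rot: [-180.0, 0.0, 17.4]
force: [-0.3, 0.3, -0.8]
gripper_width: 91.1
gripper_force: 0.0
```

Emit:
send_rows:
  steps:
    - [[0.65,-0.24,0,0,1],[0.65,-0.24,0,0,1],[0.65,-0.24,0,0,1],[0.65,-0.24,0,0,1],[0.65,-0.24,0,0,1]]

```text
time_s: 0.93
ee_pos: [392.5, -377.7, 213.6]
ee_rot: [-180.0, 0.0, 17.5]
force: [0.1, -0.7, 0.6]
gripper_width: 91.5
gripper_force: 0.0
```

Emit:
send_rows:
  steps:
    - [[0.65,-0.24,0,0,1],[0.65,-0.24,0,0,1],[0.65,-0.24,0,0,1],[0.65,-0.24,0,0,1],[0,0,0,0,1]]

```text
time_s: 1.35
ee_pos: [482.7, -308.1, 213.4]
ee_rot: [-179.9, -0.1, 17.7]
force: [0.1, 0.1, 1.0]
gripper_width: 91.1
gripper_force: 0.0
```

```bash
cat > go.py <<'E'
# usage: go.py x y z yaw -> remaining shift in tool axes (units of 40 mm) and turn (units of 0.12 rad)
import sys,numpy as np
from scipy.spatial.transform import Rotation as R
from workcell import env
s=env.state(); x=np.array(list(map(float,sys.argv[1:5])))
r=R.from_euler("xyz",s["ee_rot"],degrees=True)
print("t",s["time_s"],"pos",s["ee_pos"].round(1),"rot",s["ee_rot"].round(2),"F",s["force"].round(2),"w",s["gripper_width"].round(1),"q",s["qpos"].round(0))
print("shift",(r.inv().apply(x[:3]-s["ee_pos"])/40).round(3),"turn",round(-np.deg2rad((x[3]-s["ee_rot"][2]+180)%360-180)/.12,3))
E
python3 go.py 522.7 -278.9 46 16.8
```

```text
Traceback (most recent call last):
  File "go.py", line 7, in <module>
    print("t",s["time_s"],"pos",s["ee_pos"].round(1),"rot",s["ee_rot"].round(2),"F",s["force"].round(2),"w",s["gripper_width"].round(1),"q",s["qpos"].round(0))
                                                                                                            ^^^^^^^^^^^^^^^^^^^^^^^^
AttributeError: 'float' object has no attribute 'round'
```

Emit:
send_rows:
  steps:
    - [[0.59,-0.2,0.5,0.1,1],[0.59,-0.2,0.5,0,1],[0,0,1,0,1],[0,0,1,0,1],[0,0,0,0,0.8]]

```text
time_s: 1.77
ee_pos: [514.4, -279.0, 86.3]
ee_rot: [-179.3, 0.7, 16.8]
force: [-0.3, 0.2, -0.7]
gripper_width: 86.8
gripper_force: 0.0
```

```bash
sed -i 's/s\["gripper_width"\].round(1)/round(float(s["gripper_width"]),1)/' go.py; python3 go.py 522.7 -278.9 46 16.8
```

```text
t 1.7667 pos [ 514.4 -279.    86.3] rot [-179.33    0.68   16.82] F [-0.3   0.21 -0.69] w 86.8 q [-30.  26.  98.  -0.  57.  44.]
shift [0.211 0.07  1.004] turn 0.003
```

Emit:
send_rows:
  steps:
    - [[0,0,0,0,0.7],[0,0,0,0,0.7],[0,0,0,0,0.7],[0,0,0,0,0.7]]

```text
time_s: 2.1
ee_pos: [521.1, -283.0, 96.6]
ee_rot: [179.8, -0.2, 16.7]
force: [-0.8, 0.5, -1.2]
gripper_width: 64.5
gripper_force: 0.0
```

```bash
python3 go.py 522.7 -278.9 46 16.8
```

```text
t 2.1 pos [ 521.1 -283.    96.6] rot [179.79  -0.2   16.75] F [-0.79  0.52 -1.17] w 64.5 q [-30.  25.  97.  -0.  58.  44.]
shift [ 0.064 -0.093  1.266] turn -0.008
```

Emit:
send_rows:
  steps:
    - [[0.06,-0.09,0.4,0,0.7],[0,0,0.4,0,0.7],[0,0,0.3,0,0.7],[0,0,0.16,0,0.7],[0,0,0,0,0.7]]

```text
time_s: 2.52
ee_pos: [520.8, -277.8, 43.5]
ee_rot: [-180.0, 0.0, 16.8]
force: [-0.3, 0.3, -0.4]
gripper_width: 63.7
gripper_force: 0.0
```

```bash
python3 go.py 522.7 -278.9 46 16.8; python3 - <<'E'
from workcell import env
import cv2,numpy as np
o=[]
for n,(r,c) in dict(scene=(60,190),top=(140,330)).items():
    f=env.grab_frame(n)["pixels"][r:r+130,c:c+160,::-1]; o.append(cv2.resize(f,(400,325),interpolation=2))
cv2.imwrite("pics/c2.png",cv2.convertScaleAbs(np.hstack(o),alpha=1.6))
E
```

```text
t 2.5167 pos [ 520.8 -277.8   43.5] rot [-1.7998e+02  3.0000e-02  1.6770e+01] F [-0.34  0.32 -0.38] w 63.7 q [-29.  28. 100.  -0.  51.  44.]
shift [ 0.037  0.04  -0.064] turn -0.005
```

View pics/c2.png

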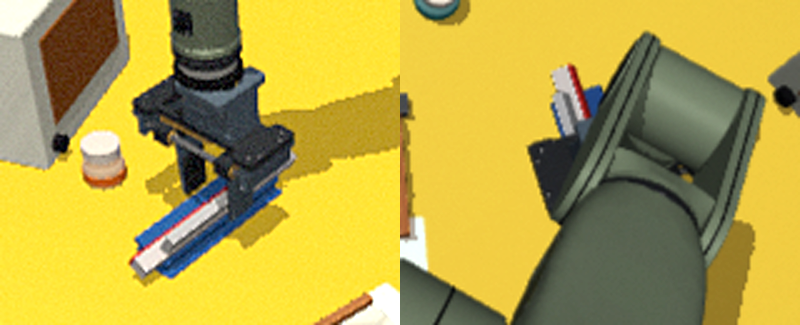

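Emit:
send_rows:
  steps:
    - [[0.04,0.04,-0.06,0,0.6],[0,0,0,0,0.6],[0,0,-0.04,0,0.55],[0,0,-0.05,0,0.5],[0,0,-0.05,0,0.45]]
  squeeze: 15

```text
time_s: 3.03
ee_pos: [523.3, -277.8, 52.4]
ee_rot: [-179.9, -0.1, 16.8]
force: [-0.7, 3.8, 2.0]
gripper_width: 42.4
gripper_force: 1.4
```

Emit:
send_rows:
  steps:
    - [[0,0,-0.05,0,0.4],[0,0,-0.05,0,0.35],[0,0,-0.05,0,0.3],[0,0,-0.04,0,0.25],[0,0,-0.02,0,0.2]]

```text
time_s: 3.45
ee_pos: [523.2, -279.1, 60.2]
ee_rot: [180.0, -0.0, 16.8]
force: [-0.4, 2.0, 1.0]
gripper_width: 19.4
gripper_force: 0.7
```

Emit:
send_rows:
  steps:
    - [[0,0,0,0,0.15],[0,0,0,0,0.1],[0,0,0,0,0.05],[0,0,0,0,0.05],[0,0,0,0,0.05]]

```text
time_s: 3.87
ee_pos: [523.0, -279.0, 60.0]
ee_rot: [180.0, 0.0, 16.8]
force: [-0.5, 0.8, 2.2]
gripper_width: 11.9
gripper_force: 15.0
```

```bash
python3 go.py 522.7 -278.9 46 16.8; python3 - <<'E'
from workcell import env
import cv2,numpy as np
o=[]
for n,(r,c) in dict(scene=(60,190),top=(140,330)).items():
    f=env.grab_frame(n)["pixels"][r:r+130,c:c+160,::-1]; o.append(cv2.resize(f,(400,325),interpolation=2))
cv2.imwrite("pics/c3.png",cv2.convertScaleAbs(np.hstack(o),alpha=1.6))
E
```

```text
t 3.8667 pos [ 523. -279.   60.] rot [1.7999e+02 1.0000e-02 1.6770e+01] F [-0.48  0.8   2.22] w 11.9 q [-29.  28.  99.  -0.  53.  44.]
shift [-0.007 -0.004  0.35 ] turn -0.004
```

View pics/c3.png

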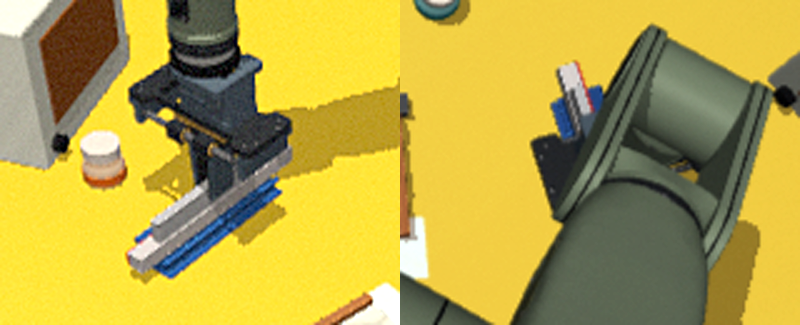

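Emit:
send_rows:
  steps:
    - [[0,0,0,0,0.05],[0,0,-0.2,0,0.05],[0,0,-0.6,0,0.05],[0,0,-0.8,0,0.05],[0,0,-0.8,0,0.05]]
  squeeze: 45

```text
time_s: 4.38
ee_pos: [522.2, -278.5, 155.9]
ee_rot: [-179.9, 0.1, 16.8]
force: [1.0, -0.8, -3.5]
gripper_width: 11.8
gripper_force: 45.0
```

Emit:
send_rows:
  steps:
    - [[-0.02,-0.3,0,0,0.05],[-0.02,-0.6,0,0,0.05],[-0.02,-0.65,0,0,0.05],[-0.02,-0.65,0,0,0.05],[-0.02,-0.65,0,0,0.05]]

```text
time_s: 4.8
ee_pos: [484.9, -169.4, 154.9]
ee_rot: [-179.9, 0.1, 16.8]
force: [0.6, 0.5, -3.2]
gripper_width: 11.8
gripper_force: 45.0
```

Emit:
send_rows:
  steps:
    - [[-0.02,-0.65,0,0,0.05],[-0.02,-0.65,0,0,0.05],[-0.02,-0.65,0,0,0.05],[-0.02,-0.65,0,0,0.05],[-0.02,-0.65,0,0,0.05]]

```text
time_s: 5.22
ee_pos: [443.5, -46.1, 155.1]
ee_rot: [-180.0, 0.1, 16.8]
force: [-0.3, 0.1, -3.5]
gripper_width: 11.6
gripper_force: 45.0
```

Emit:
send_rows:
  steps:
    - [[-0.02,-0.65,0,0,0.05],[-0.02,-0.65,0,0,0.05],[0,-0.6,0,0,0.05],[0,-0.4,0,0,0.05],[0,0,0,-0.2,0.05]]

```text
time_s: 5.63
ee_pos: [414.8, 42.4, 155.1]
ee_rot: [-179.9, 0.1, 18.4]
force: [0.2, -0.7, -3.3]
gripper_width: 11.6
gripper_force: 45.0
```

Emit:
send_rows:
  steps:
    - [[0,0,0,-0.4,0.05],[0,0,0,-0.6,0.05],[0,0,0,-0.6,0.05],[0,0,0,-0.6,0.05],[0,0,0,-0.6,0.05]]

```text
time_s: 6.05
ee_pos: [416.6, 39.4, 155.3]
ee_rot: [180.0, 0.1, 37.7]
force: [-0.4, -0.4, -4.5]
gripper_width: 11.8
gripper_force: 45.0
```

Emit:
send_rows:
  steps:
    - [[0,0,0,-0.6,0.05],[0,0,0,-0.6,0.05],[0,0,0,-0.6,0.05],[0,0,0,-0.6,0.05],[0,0,0,-0.6,0.05]]

```text
time_s: 6.47
ee_pos: [416.6, 39.4, 155.3]
ee_rot: [-180.0, 0.1, 58.3]
force: [-0.7, 0.5, -4.0]
gripper_width: 11.6
gripper_force: 45.0
```

Emit:
send_rows:
  steps:
    - [[0,0,0,-0.6,0.05],[0,0,0,-0.6,0.05],[0,0,0,-0.6,0.05],[0,0,0,-0.6,0.05],[0,0,0,-0.6,0.05]]

```text
time_s: 6.88
ee_pos: [416.5, 39.4, 155.3]
ee_rot: [-180.0, 0.1, 78.9]
force: [0.1, 0.5, -3.6]
gripper_width: 11.8
gripper_force: 45.0
```

Emit:
send_rows:
  steps:
    - [[0,0,0,-0.6,0.05],[0,0,0,-0.6,0.05],[0,0,0,-0.6,0.05],[0,0,0,0,0.05],[0,0,0,0,0.05]]

```text
time_s: 7.3
ee_pos: [416.6, 39.6, 155.5]
ee_rot: [-180.0, 0.0, 90.9]
force: [0.7, -0.4, -3.4]
gripper_width: 11.8
gripper_force: 45.0
```

```bash
python3 go.py 411.9 50.9 80 95.1; python3 - <<'E'
from workcell import env
import cv2,numpy as np
o=[]
for n,(r,c) in dict(scene=(120,270),top=(130,220)).items():
    g=env.grab_frame(n); np.savez(n+"1.npz",**g)
    f=g["pixels"][r:r+130,c:c+160,::-1]; o.append(cv2.resize(f,(400,325),interpolation=2))
cv2.imwrite("pics/c4.png",cv2.convertScaleAbs(np.hstack(o),alpha=1.6))
E
```

```text
t 7.3 pos [416.6  39.6 155.5] rot [-1.7995e+02  3.0000e-02  9.0930e+01] F [ 0.7  -0.35 -3.42] w 11.8 q [  4.   7. 114.  -0.  59.   3.]
shift [ 0.285 -0.112  1.887] turn -0.606
```

View pics/c4.png

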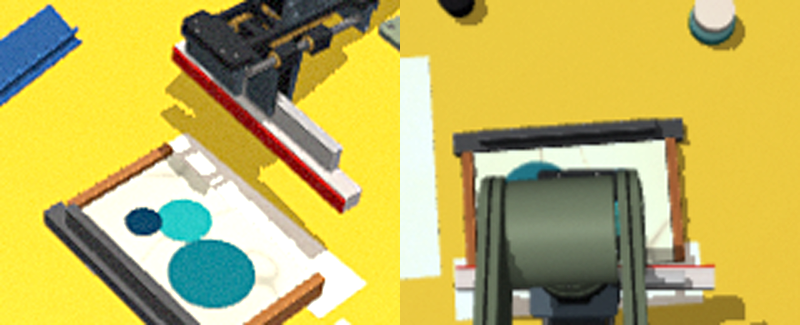

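The bar is held upright with the red seal facing the slab (left panel, from (175,50) to (350,205)). Next I measure the bar in the hand.

```bash
python3 - <<'E'
import numpy as np,cv2
from h import *
for n in("scene","top"):
    f=dict(np.load(n+"1.npz")); P=cloud(f); H,S,V=cv2.split(cv2.cvtColor(f["pixels"],cv2.COLOR_RGB2HSV))
    m=((H<7)|(H>172))&(S>140)&(P[...,2]>85)&(P[...,2]<170)&(abs(P[...,0]-430)<60)&(abs(P[...,1]-40)<170)
    q=P[m]; vx,vy,x0,y0=cv2.fitLine(q[:,:2].astype(np.float32),cv2.DIST_HUBER,0,.01,.01).ravel()
    s=np.sign(vy); u=np.array([vx,vy])*s; t=(q[:,:2]-[x0,y0])@u
    k=np.percentile(t,[0,1,99,100]); mid=np.array([x0,y0])+u*(k[1]+k[2])/2
    # depth-free ends: pixels cast on z=129
    r=ray(f,np.argwhere(m)[:,::-1],129)[:,:2]; tr=(r-[x0,y0])@u
    A=q[:,:2]-[x0,y0]; zz=[np.percentile(q[(abs(t-c)<25),2],[5,95]).round(1).tolist() for c in(-90,90)]
    print(n,m.sum(),"normal yaw",np.degrees(np.arctan2(u[1],u[0]))-90,"mid",mid.round(1),"ends",k.round(1),"ray ends",np.percentile(tr,[0,1,99,100]).round(1),"z",zz)
E
```

```text
scene 415 normal yaw 1.0386581 mid [431.8  44.2] ends [-135.  -128.5  125.6  126.5] ray ends [-144.6 -136.5  122.1  126.9] z [[128.3, 141.4], [127.5, 141.4]]Traceback (most recent call last):
  File "<stdin>", line 11, in <module>
    return _quantile_unchecked(
        a, q, axis, out, overwrite_input, method, keepdims, weights)
    return _ureduce(a,
                    func=_quantile_ureduce_func,
    ...<5 lines>...
                    overwrite_input=overwrite_input,
                    method=method)
    r = func(a, **kwargs)
    result = _quantile(arr,
                       quantiles=q,
    ...<2 lines>...
                       out=out,
                       weights=wgt)
    slices_having_nans = np.isnan(arr[-1, ...])
                                  ~~~^^^^^^^^^
IndexError: index -1 is out of bounds for axis 0 with size 0
```

Emit:
send_rows:
  steps:
    - [[0.2,-0.1,0.4,-0.3,0.05],[0.1,0,0.6,-0.3,0.05],[0,0,0.6,0,0.05],[0,0,0.28,0,0.05],[0,0,0,0,0.05]]

```text
time_s: 7.82
ee_pos: [410.4, 51.8, 78.4]
ee_rot: [-179.7, 0.0, 95.1]
force: [0.1, 0.0, -2.3]
gripper_width: 11.9
gripper_force: 45.0
```

Emit:
send_rows:
  steps:
    - [[0,0,0,0,0.05],[0,0,0,0,0.05]]

```text
time_s: 7.98
ee_pos: [413.6, 52.0, 81.5]
ee_rot: [179.9, 0.0, 95.1]
force: [0.5, -0.7, -3.3]
gripper_width: 11.6
gripper_force: 45.0
```

```bash
python3 go.py 411.9 50.9 41 95.1
```

```text
t 7.9833 pos [413.6  52.   81.5] rot [1.7989e+02 1.0000e-02 9.5140e+01] F [ 0.52 -0.72 -3.27] w 11.6 q [  6.  12. 120.  -0.  47.   0.]
shift [-0.024 -0.046  1.013] turn 0.005
```

Emit:
send_rows:
  steps:
    - [[-0.02,-0.05,0.4,0,0.05],[0,0,0.4,0,0.05],[0,0,0.2,0,0.05],[0,0,0,0,0.05],[0,0,0,0,0.05]]

```text
time_s: 8.4
ee_pos: [411.2, 51.1, 41.3]
ee_rot: [179.9, 0.0, 95.1]
force: [0.6, -0.1, -2.9]
gripper_width: 11.7
gripper_force: 45.0
```

Emit:
send_rows:
  steps:
    - [[0,0,0.025,0,0.05],[0,0,0.025,0,0.05],[0,0,0,0,0.05]]

```text
time_s: 8.65
ee_pos: [411.2, 51.1, 39.2]
ee_rot: [179.9, 0.0, 95.2]
force: [-0.0, 0.1, -3.7]
gripper_width: 11.7
gripper_force: 45.0
```

Emit:
send_rows:
  steps:
    - [[0,0,0.025,0,0.05],[0,0,0,0,0.05]]

```text
time_s: 8.82
ee_pos: [410.8, 51.1, 37.9]
ee_rot: [180.0, 0.0, 95.2]
force: [0.2, 0.4, -3.8]
gripper_width: 11.7
gripper_force: 45.0
```

Emit:
send_rows:
  steps:
    - [[0,0,0.02,0,0.05],[0,0,0,0,0.05]]

```text
time_s: 8.98
ee_pos: [410.6, 51.0, 36.9]
ee_rot: [-180.0, 0.0, 95.2]
force: [-1.1, 0.3, -3.8]
gripper_width: 11.5
gripper_force: 45.0
```

Emit:
send_rows:
  steps:
    - [[0,0,0.02,0,0.05],[0,0,0,0,0.05]]

```text
time_s: 9.15
ee_pos: [410.5, 51.0, 36.0]
ee_rot: [-180.0, 0.0, 95.2]
force: [0.8, -0.4, -3.6]
gripper_width: 11.6
gripper_force: 45.0
```

Emit:
send_rows:
  steps:
    - [[0,0,0.02,0,0.05],[0,0,0,0,0.05]]

```text
time_s: 9.32
ee_pos: [410.7, 51.1, 35.4]
ee_rot: [180.0, 0.0, 95.2]
force: [0.1, 0.0, -1.6]
gripper_width: 11.8
gripper_force: 45.0
```

Emit:
send_rows:
  steps:
    - [[0,0,0.015,0,0.05],[0,0,0,0,0.05]]

```text
time_s: 9.48
ee_pos: [410.8, 51.1, 35.3]
ee_rot: [180.0, 0.0, 95.2]
force: [-1.8, 1.0, 4.3]
gripper_width: 11.4
gripper_force: 45.0
```

Emit:
send_rows:
  steps:
    - [[0,0,-0.018,0,0.05],[0,0.1,0,0,0.05],[0,0.1,0,0,0.05],[0,0.05,0,0,0.05],[0,0,0,0,0.05]]

```text
time_s: 9.9
ee_pos: [421.7, 52.0, 35.4]
ee_rot: [179.9, 0.0, 95.2]
force: [-0.3, 0.2, -2.2]
gripper_width: 11.8
gripper_force: 45.0
```

```bash
python3 go.py 426.8 52.4 35.6 95.1
```

```text
t 9.9 pos [421.7  52.   35.4] rot [1.7993e+02 1.0000e-02 9.5160e+01] F [-0.32  0.16 -2.25] w 11.8 q [  5.  17. 123.  -0.  40.   0.]
shift [-0.002  0.127 -0.005] turn 0.008
```

Emit:
send_rows:
  steps:
    - [[0,0.03,0,0,0.05],[0,0.03,0,0,0.05],[0,0,0,0,0.05]]

```text
time_s: 10.15
ee_pos: [422.3, 52.1, 35.4]
ee_rot: [-179.9, 0.0, 95.2]
force: [-1.5, 0.1, -1.7]
gripper_width: 11.9
gripper_force: 45.0
```

Emit:
send_rows:
  steps:
    - [[0,0.015,0,0,0.05],[0,0,0,0,0.05]]

```text
time_s: 10.32
ee_pos: [424.2, 52.3, 35.4]
ee_rot: [179.9, 0.0, 95.2]
force: [0.1, -0.2, -3.3]
gripper_width: 11.4
gripper_force: 45.0
```

Emit:
send_rows:
  steps:
    - [[0,0.015,0,0,0.05],[0,0,0,0,0.05]]

```text
time_s: 10.48
ee_pos: [424.7, 52.3, 35.4]
ee_rot: [179.9, 0.0, 95.2]
force: [0.3, 0.3, -2.9]
gripper_width: 11.7
gripper_force: 45.0
```

Emit:
send_rows:
  steps:
    - [[0,0.015,0,0,0.05],[0,0,0,0,0.05],[0,0,0,0,0.05]]

```text
time_s: 10.73
ee_pos: [424.9, 52.3, 35.4]
ee_rot: [180.0, 0.0, 95.2]
force: [-0.1, 0.4, -2.7]
gripper_width: 11.6
gripper_force: 45.0
```

Emit:
send_rows:
  steps:
    - [[0,0.012,0,0,0.05],[0,0,0,0,0.05],[0,0,0,0,0.05]]

```text
time_s: 10.98
ee_pos: [425.3, 52.4, 35.4]
ee_rot: [180.0, 0.0, 95.2]
force: [0.2, -0.1, -3.6]
gripper_width: 11.7
gripper_force: 45.0
```

Emit:
send_rows:
  steps:
    - [[0,0.012,0,0,0.05],[0,0,0,0,0.05],[0,0,0,0,0.05]]

```text
time_s: 11.23
ee_pos: [425.8, 52.4, 35.5]
ee_rot: [180.0, 0.0, 95.2]
force: [-0.2, 0.5, -3.7]
gripper_width: 11.7
gripper_force: 45.0
```

Emit:
send_rows:
  steps:
    - [[0,0.012,0,0,0.05],[0,0,0,0,0.05],[0,0,0,0,0.05]]

```text
time_s: 11.48
ee_pos: [426.3, 52.5, 35.5]
ee_rot: [180.0, 0.0, 95.2]
force: [0.4, 0.2, -2.7]
gripper_width: 11.9
gripper_force: 45.0
```

Emit:
send_rows:
  steps:
    - [[0,0.012,0,0,0.05],[0,0,0,0,0.05],[0,0,0,0,0.05]]

```text
time_s: 11.73
ee_pos: [426.7, 52.5, 35.5]
ee_rot: [180.0, 0.0, 95.2]
force: [-0.7, -0.9, -2.8]
gripper_width: 11.5
gripper_force: 45.0
```

Emit:
send_rows:
  steps:
    - [[0,0.012,0,0,0.05],[0,0,0,0,0.05],[0,0,0,0,0.05]]

```text
time_s: 11.98
ee_pos: [427.1, 52.5, 35.4]
ee_rot: [-180.0, 0.0, 95.2]
force: [0.1, 0.4, -2.5]
gripper_width: 11.5
gripper_force: 45.0
```

Emit:
send_rows:
  steps:
    - [[0,0.012,0,0,0.05],[0,0,0,0,0.05],[0,0,0,0,0.05]]

```text
time_s: 12.23
ee_pos: [427.4, 52.6, 35.4]
ee_rot: [-180.0, -0.0, 95.1]
force: [-0.7, 0.1, -2.9]
gripper_width: 11.6
gripper_force: 45.0
```

Emit:
send_rows:
  steps:
    - [[0,0.012,0,0,0.05],[0,0,0,0,0.05],[0,0,0,0,0.05]]

```text
time_s: 12.48
ee_pos: [427.5, 52.6, 35.4]
ee_rot: [-179.9, -0.0, 95.1]
force: [-1.6, -0.4, -1.1]
gripper_width: 11.6
gripper_force: 45.0
```

Emit:
send_rows:
  steps:
    - [[0,0.01,0,0,0.05],[0,0,0,0,0.05],[0,0,0,0,0.05]]

```text
time_s: 12.73
ee_pos: [427.6, 52.6, 35.4]
ee_rot: [-179.9, -0.0, 95.1]
force: [-4.4, 0.0, 2.1]
gripper_width: 11.6
gripper_force: 45.0
```

Emit:
send_rows:
  steps:
    - [[0,0.01,0,0,0.05],[0,0,0,0,0.05],[0,0,0,0,0.05]]

```text
time_s: 12.98
ee_pos: [427.7, 52.7, 35.4]
ee_rot: [-179.9, -0.0, 95.1]
force: [-5.3, -0.5, 2.4]
gripper_width: 11.7
gripper_force: 45.0
```

Emit:
send_rows:
  steps:
    - [[0,0.006,-0.008,0,0.05],[0,0,0,0,0.05],[0,0,0,0,0.05]]

```text
time_s: 13.23
ee_pos: [427.8, 52.7, 35.4]
ee_rot: [-179.8, -0.0, 95.1]
force: [-5.4, 0.1, -1.5]
gripper_width: 11.7
gripper_force: 45.0
```

Emit:
send_rows:
  steps:
    - [[0,0.006,0,0,0.05],[0,0,0,0,0.05],[0,0,0,0,0.05]]

```text
time_s: 13.48
ee_pos: [427.8, 52.7, 35.4]
ee_rot: [-179.8, -0.0, 95.1]
force: [-5.7, -1.0, -0.3]
gripper_width: 11.4
gripper_force: 45.0
```

Emit:
send_rows:
  steps:
    - [[0,0.008,0,0,0.05],[0,0,0,0,0.05],[0,0,0,0,0.05],[0,0,0,0,0.05],[0,0,0,0,0.05]]

```text
time_s: 13.9
ee_pos: [427.9, 52.7, 35.4]
ee_rot: [-179.8, -0.0, 95.1]
force: [-5.0, -0.6, 0.8]
gripper_width: 11.7
gripper_force: 45.0
```

```bash
python3 go.py 427.8 52.7 35.4 95.1;  python3 - <<'E'
from workcell import env
import cv2,numpy as np
o=[]
for n,(r,c) in dict(scene=(150,270),top=(150,220)).items():
    g=env.grab_frame(n); np.savez(n+"2.npz",**g)
    f=g["pixels"][r:r+130,c:c+160,::-1]; o.append(cv2.resize(f,(400,325),interpolation=2))
cv2.imwrite("pics/c5.png",cv2.convertScaleAbs(np.hstack(o),alpha=1.6))
E
```

```text
t 13.9 pos [427.9  52.7  35.4] rot [-1.7977e+02 -1.0000e-02  9.5130e+01] F [-4.96 -0.63  0.81] w 11.7 q [  5.  18. 122.   0.  41.   0.]
shift [ 0.001 -0.002  0.   ] turn 0.004
```

View pics/c5.png

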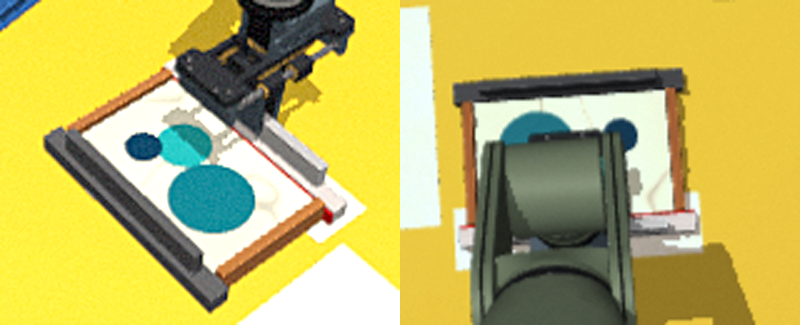

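The bar sits along the open side with similar overhang at both ends: right panel, bar x 458–697, rails 465–687. I'll push a little harder and hold.

Emit:
send_rows:
  steps:
    - [[0,0.012,0,0,0.05],[0,0,0,0,0.05],[0,0,0,0,0.05]]

```text
time_s: 14.25
ee_pos: [427.9, 52.7, 35.4]
ee_rot: [-179.7, -0.0, 95.1]
force: [-7.4, 0.8, 2.0]
gripper_width: 11.7
gripper_force: 45.0
```

Emit:
send_rows:
  steps:
    - [[0,0.006,0,0,0.05],[0,0,0,0,0.05],[0,0,0,0,0.05]]

```text
time_s: 14.5
ee_pos: [427.9, 52.6, 35.4]
ee_rot: [-179.7, -0.0, 95.1]
force: [-7.5, 0.1, 2.8]
gripper_width: 11.7
gripper_force: 45.0
```

Emit:
send_rows:
  steps:
    - [[0,0.008,-0.008,0,0.05],[0,0,0,0,0.05],[0,0,0,0,0.05],[0,0,0,0,0.05],[0,0,0,0,0.05]]

```text
time_s: 14.92
ee_pos: [427.9, 52.7, 35.4]
ee_rot: [-179.7, -0.0, 95.1]
force: [-7.2, -0.2, 0.5]
gripper_width: 11.8
gripper_force: 45.0
```

Emit:
send_rows:
  steps:
    - [[0,0,0,0,0.05],[0,0,0,0,0.05],[0,0,0,0,0.05],[0,0,0,0,0.05],[0,0,0,0,0.05]]

```text
time_s: 15.33
ee_pos: [427.9, 52.7, 35.5]
ee_rot: [-179.7, -0.0, 95.1]
force: [-8.1, -0.1, 1.0]
gripper_width: 11.4
gripper_force: 45.0
```

Emit:
send_rows:
  steps:
    - [[0,-0.015,0,0,0.05],[0,-0.015,0,0,0.05],[0,0,0,0,0.05]]

```text
time_s: 15.58
ee_pos: [427.9, 52.6, 35.4]
ee_rot: [-179.8, -0.0, 95.1]
force: [-4.8, 0.4, -3.3]
gripper_width: 11.9
gripper_force: 45.0
```

Emit:
send_rows:
  steps:
    - [[0,0,0,0,0.14],[0,0,0,0,0.18],[0,0,0,0,0.25],[0,0,0,0,0.35],[0,0,0,0,0.35]]
  squeeze: 10

```text
time_s: 16.0
ee_pos: [431.6, 52.8, 36.7]
ee_rot: [179.8, 0.0, 95.2]
force: [0.8, -0.6, -0.5]
gripper_width: 31.1
gripper_force: 0.0
```

Emit:
send_rows:
  steps:
    - [[0,0,-0.1,0,0.35],[0,0,-0.4,0,0.35],[0,0,-0.6,0,0.35],[0,0,-0.8,0,0.35],[0,0,-0.8,0,0.35]]

```text
time_s: 16.42
ee_pos: [429.6, 52.7, 145.5]
ee_rot: [180.0, 0.0, 95.2]
force: [0.9, 0.7, -0.8]
gripper_width: 31.7
gripper_force: 0.0
```

Emit:
send_rows:
  steps:
    - [[0,-0.5,-0.4,0,0.35],[0,-0.8,0,0,0.35],[0,-0.8,0,0,0.35],[0,0,0,0,0.35],[0,0,0,0,0.35]]

```text
time_s: 16.83
ee_pos: [345.4, 45.1, 160.8]
ee_rot: [179.9, 0.0, 95.2]
force: [0.1, 0.3, 0.1]
gripper_width: 31.9
gripper_force: 0.0
```

```bash
python3 - <<'E'
from workcell import env
import cv2,numpy as np
from h import *
o=[]
F={}
for n,(r,c) in dict(scene=(150,270),top=(150,220)).items():
    g=F[n]=env.grab_frame(n)
    f=g["pixels"][r:r+130,c:c+160,::-1]; o.append(cv2.resize(f,(400,325),interpolation=2))
cv2.imwrite("pics/c6.png",cv2.convertScaleAbs(np.hstack(o),alpha=1.6))
for n in F:
  for k,f in (("before",dict(np.load(n+"0.npz"))),("now",F[n])):
    P=cloud(f); H,S,V=cv2.split(cv2.cvtColor(f["pixels"],cv2.COLOR_RGB2HSV))
    reg=(P[...,0]>400)&(P[...,0]<650)&(P[...,1]>-120)&(P[...,1]<250)&(f["depth"]>0)
    m=(H>80)&(H<128)&(S>90)&reg&(P[...,2]>12)&(P[...,2]<30)  # teal painted discs on slab
    t=reg&(P[...,2]>40)&(P[...,2]<65)&(P[...,0]>560)
    u=reg&(P[...,2]>40)&(P[...,2]<65)&(P[...,0]<460)
    print(n,k,"discs",P[m].mean(0).round(1),m.sum(),"fitted rib",P[t].mean(0).round(1),t.sum(),"new rib",P[u].mean(0).round(1) if u.sum() else None,u.sum())
E
```

```text
scene before discs [516.3  73.7  20.9] 1154 fitted rib [596.6  74.4  50.3] 475 new rib None 0
scene now discs [516.   73.9  20.9] 1146 fitted rib [596.5  74.5  50.2] 476 new rib [428.   58.7  49.9] 431
top before discs [517.1  70.9  20.4] 1222 fitted rib [595.5  68.1  50.7] 361 new rib None 0
top now discs [517.   71.   20.4] 1221 fitted rib [595.4  67.9  50.5] 364 new rib [434.2 -24.   51.2] 74
```

View pics/c6.png

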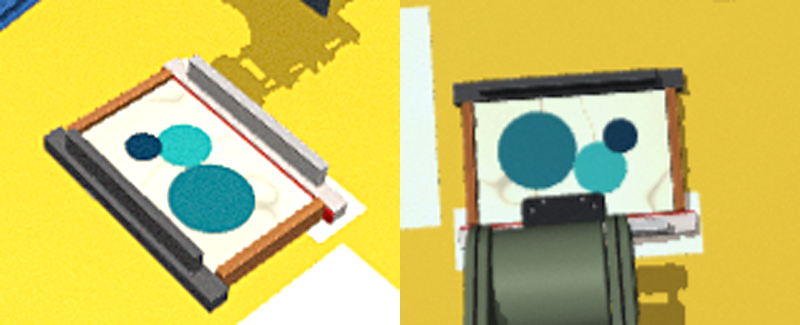

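The scene view shows the bar upright and flush, with an even red line along the edge from (185,80) to (325,205). The slab and fitted bar have not moved.

```bash
python3 -c "
from workcell import env
print(env.job_done())"
```

```text
the job is handed in; nothing more can be done
None
```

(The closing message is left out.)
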